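# Clear the jammed bush feeder and reload its escapement

### The job

A stray bearing block has got in between the two bushes in the feed chute of the arbor press: first lift it out and seat it fully in the nest whose pocket matches its shape, setting it down rather than dropping it. Then push the escapement knob away from you as far as it goes, so that its stop blade stands across the chute, and finally push the two bushes down the chute, without lifting them, until the front one rests against the stop blade and the rear one against the front one. Leave everything else on the bench as it is.

Things in the scene. Friction and masses are not known exactly. Their poses are not given: they have to be found in the camera images.
- feeder: Fixed bush feeder: straight open chute sloping 0.21 rad (12 deg) down to the robot's left, into a green arbor press. Origin: on the chute floor's centreline, at the upstream face of the escapement's stop blade, 115 mm above the bench. Its axes slope with the chute: x down the chute, y level across it to the robot's side, z square to the floor.
- chute_top (a point): Centre of the chute floor's upper end, x = -310 mm in the feeder's frame (the lower end is at +250 mm). Inside width 44 mm; side walls 4 mm thick and 14 mm high. Parts stand in the chute by friction and do not slide by themselves. Stand and base plate reach 55 mm either side of the centreline.
- gate (a joint): Escapement slide, 0 to 0.026 m. 0: released, stop blade drawn out and rear blade in the chute, holding the queue. 0.026: loading position, stop blade in, rear blade out. It grows as the knob is pushed along the feeder's -y (away from the robot); about 4 N moves it and it stays where left. Starts at 0 to 0.006.
- gate_knob (a point): Centre of the top of the escapement's black upright knob, on the robot's side of the chute: 20 mm in diameter, 26 mm tall, its top 66 mm above the chute floor's plane, on a 10 mm stem over the stop blade's outer end. At x = +4 mm, y = +64 mm minus the slide's value in the feeder's frame.
- stop_blade (a point): Inner end of the steel stop blade, which crosses over the robot-side wall, 17 to 29 mm above the chute floor, from x = 0 to +8 mm in the feeder's frame: y = +25 mm at slide 0, y = -1 mm (centreline) at 0.026. A yoke under the chute joins it to the rear blade.
- rear_blade (a point): Inner end of the rear blade, at the same height, 5 mm thick at x = -40 mm in the feeder's frame, over the far wall: y = -10 mm at slide 0 (bars the chute), -36 mm at 0.026 (clear).
- bush_front: Front (lower) of two equal bronze bushes in the chute: upright tube 40 mm in diameter, 36 mm tall, 23 mm bore, about 260 g. Origin: centre of its underside; z along its axis. Home when its centre is 20 mm up the chute from the stop blade's face.
- bush_rear: Rear (upper) bush, the same, last in the chute; home against the front bush, its centre 40 mm up the chute from the other's.
- bearing_block: The stray: a dark cast bearing block 50 x 30 x 36 mm (x, y, z) with a bore through its 30 mm width, standing in the chute between the bushes with its 50 mm side roughly along it, and so leaning with the slope. About 360 g. Origin: centre of its underside.
- nest_oblong: White plastic nest block, 64 x 84 x 22 mm (x, y, z), fixed to the bench, with an oblong pocket in the middle, 34 mm along x by 54 mm along y, 14 mm deep (pocket floor 8 mm above the bench). The bearing block fits this one. Origin: centre of its underside.
- nest_round: The same nest block with a round pocket, 47 mm in diameter, 14 mm deep; a ball bearing lies in it.
- nest_square: The same nest block with an empty square pocket, 42 x 42 mm, 14 mm deep: the bearing block does not fit.
- ball_bearing: Bystander in the round nest: steel ball bearing, 44 mm in diameter, 18 mm tall.
- piston: Bystander: steel piston standing on the bench, 72 mm in diameter, 64 mm tall.
- sprocket: Bystander: dark sprocket lying flat, 96 mm in diameter, 14 mm tall.
- connecting_rod: Bystander: steel connecting rod lying flat, 170 mm long, 20 mm tall. Origin in its big end, x towards the small end.
- grease_jar: Bystander: grey jar with black cap, 68 mm in diameter, 75 mm tall.
- screwdriver: Bystander: screwdriver lying along its x, 190 mm long.
- wrench: Bystander: wrench lying along its x, 170 mm long.
- socket: Bystander: upright steel socket, 28 mm in diameter, 36 mm tall.
Not all that is in view belongs to the job. Leave any pink or red look-alike of the bush_front alone.

How it is judged:
On the way, in this order (a step that is already met when the one before it is completed fails the run):
1. the bearing block is lifted clear of the chute (z of bearing_block in the frame of feeder above 0.03 m), for 0.1 s.
2. the bearing block stands fully seated and released in the oblong nest (x of bearing_block in the frame of nest_oblong between -0.004 and 0.004 m and y of bearing_block in the frame of nest_oblong between -0.004 and 0.004 m and z of bearing_block in the frame of nest_oblong between 0.005 and 0.011 m and angle between bearing_block's own z axis and vertical below 0.06 rad and contact force between the fingers and bearing_block below 0.1 N and linear speed of bearing_block below 0.02 m/s), for 0.2 s.
3. the escapement is pushed fully over, its stop blade across the chute (value of joint gate above 0.023 m), for 0.2 s.
4. the front bush rests against the stop blade and the rear bush against the front one (value of joint gate above 0.023 m and x of bush_front in the frame of feeder between -0.0235 and -0.0165 m and y of bush_front in the frame of feeder between -0.005 and 0.005 m and z of bush_front in the frame of feeder between -0.003 and 0.003 m and angle between the z axis of each of bush_front, bush_rear and the z axis of feeder, either way round below 0.08 rad and linear speed of each of bush_front, bush_rear below 0.02 m/s and x of bush_rear in the frame of feeder between -0.067 and -0.053 m and y of bush_rear in the frame of feeder between -0.005 and 0.005 m and z of bush_rear in the frame of feeder between -0.003 and 0.003 m and distance between bush_front and bush_rear between 0.036 and 0.0435 m), for 0.2 s.
At the end, for the whole second after the job is handed in: Bearing block upright, released and fully down in the oblong nest (centre within 4 mm, height within 3 mm); escapement slide at 23 mm or more; both bushes at rest flat on the chute floor, the front one within 3.5 mm of touching the stop blade and the rear one within 3.5 mm of touching the front one (all of step 2 and all of step 4).
It fails at once if a bush is lifted more than 12 mm off the chute floor (z of any of bush_front, bush_rear in the frame of feeder above 0.012 m).
It fails at once if the bearing block is dropped (falls freely at more than 0.6 m/s, about 18 mm) (linear speed of bearing_block above 0.6 m/s and contact force between the fingers and bearing_block below 0.05 N).
It fails at once if a bystander is moved more than 20 mm (distance of any of ball_bearing, piston, sprocket, connecting_rod, grease_jar, screwdriver, wrench, socket from where it was at the start of the episode above 0.02 m).
It also fails if it takes over 67 s, if anything falls off the work surface, if the arm or the gripper's body presses on something with over 40 N, if the wrist force passes 120 N, or if a joint passes its speed limit or range.

### The arm

A 6-joint arm with a two-finger parallel gripper is mounted at the origin on the work surface. World frame = base frame: x ahead of the robot, y to its left, z up, the work surface at z = 0. Lengths are in m, angles in rad, forces in N, time in s.
With the tool pointing down it reaches from about 0.4 to 0.925 m from the base axis. Payload 3.4 kg.
Tool frame: the origin (TCP) lies on the centre line of the jaws, within the pads' length; the fingertips stand 22 mm ahead of it and the grasp point (between the pads) lies 3 mm ahead of it; z points along the fingers, y is the line along which they close (so a half turn about z gives the same grasp; the last joint's range is limited). The gripper opens to 85 mm and grips with 20 to 120 N. Pads are 22 mm wide; open, the fingers measure 114 mm over their backs; the gripper's body (76 mm by 85 mm) begins 54 mm behind the grasp point. The pads swing forward as they close: fully open they stand 13 mm farther back than shut.
Start: joints at [1.111, 0.307, 1.506, -0, 1.328, -0.073], TCP at [0.216, 0.533, 0.253] pointing down, gripper open.
Joint ranges: [-3.12, 3.12], [-1.05, 2.28], [0.14, 2.33], [-1.42, 4.57], [0.1, 2.73], [-2.68, 2.68]. Speed limits (rad/s): [2.57, 2.57, 3.14, 3.14, 3.14, 3.14].

### API

Orientations are given as a unit quaternion [x, y, z, w].
In Python, from rig import observe, eyes, order, finder gives the robot as it stands. The module is installed in compiled form; this text tells all that it offers.
- The arm moves only by the tool carry_out, never from a script. Its arguments are lists of equal length, an entry for each row: "angular": the turn, a rotation vector about the world's x, y, z in rad, a list of three; "slide": the shift along the world's x, y, z in m, a list of three; "hand": the closure, from 0 (fully open) to 1 (shut). In form: {"angular": [[ax, ay, az], ...], "slide": [[x, y, z], ...], "hand": [hand, ...]}. A call has 1 to 5 rows; each row is the pose to reach, as a shift and turn from the pose commanded when the call began; what a row does not reach only later rows make up. A row lasts 1/10 s, in which the tool goes at most 50 mm and 8.59 degrees, less where a joint would pass 70% of its speed; a pose out of reach is approached as far as the arm can. A call with a gripper value outside its range is refused whole. The fingers move at their own pace and stop on an object; "grip_force" is the grip in N (left out, the last holds). Time passes only in rows, so rows that repeat a pose let the fingers close. It gives the time, the measured TCP pose, the force, the opening and the grip force at its end, in the units of the state.
- observe(): the state, without advancing time (a new reading comes with each control period).
- eyes.read_camera(name): name is "side" or "top" or "wrist"; returns (picture, depth): 400x640x3 uint8, red, green, blue; 400x640 float32, m along the optical axis (not along the pixel's ray), 0 where there is no reading.
- eyes.get_calibration(name): a dict with "vfov" (degrees; the focal length in pixels is half the picture's height over the tangent of half this angle, whatever the lens; pixels are square), "cx", "cy" (the principal point, pixels), "distortion" ([k1, k2, p1, p2, k3] as OpenCV has them; the pictures are not rectified), "cam_to_world" (4x4, takes a point from camera to world coordinates); the wrist camera has in their place "mount" (4x4, takes a point from camera to tool coordinates, whose origin is the TCP and whose axes are the flange's). Camera axes: x right, y down, z forward; pixel columns grow to the right and rows downward; lengths in m; the calibration is good to about 2 mm. A picture is of the moment at which its call begins: read the wrist's pose just before it. get_calibration takes no time and is no camera call.
- order.close_job(): hands the job in; it is judged then, once.
Trained networks look in the newest picture that a camera, given by its name, has taken for a name from the list of things; names that differ only in an ending like _2 or _b are one class to them, and where a whole thing is asked for, a point or a joint stands for the part that bears it (a point fixed in the world has none). Each returns a list of dicts, best first, with "conf" (0 to 1); they miss things now and then, are a little off and sometimes report something else, mostly with a low value. They report only what shows in the picture. A call takes as long as a camera call. They do not tell look-alikes from the thing itself.
- finder.cut_out(camera, label): "pixels" (400x640 bool, what is visible of it).
- finder.landmark_of(camera, label): "xyz" ([x, y, z] in m, in world coordinates, good to about 4 mm: a listed point, or the origin of a listed thing).
The state is a dict: "time_s": time; "joint_pos": joint angles; "dq": joint speeds; "tau": joint torques, N m; "eef_pos": TCP position; "orientation": TCP orientation; "wrist_force": force on the tool from outside, world axes, zero at the start; "moment": the same for the moment, N m; "finger_gap": finger opening in m; "gripper_force": force on a finger pad.
Only numpy, scipy, OpenCV 4.12 (cv2) and the standard library are available. Lean on these libraries where they do the work, as an engineer would, in place of code of your own. Each camera call takes 0.05 s, during which the arm holds its last target. There are 200 camera calls.

## Working session

There is one attempt and no reset: what is moved stays moved. The work goes in short steps, Python scripts to look and compute and a tool call to move; the robot and the scene stay as the last step left them, time stands still between calls to the robot, and variables do not carry over. Pictures are saved under pics/ and viewed, at most 10 in all, crops included, and the job is handed in when it is done.

Besides the shell and the picture viewer there is one more tool, called by a JSON object that holds its "op" and its "data". carry_out: Moves the arm, as the interface text tells. Its arguments: {"type":"object","properties":{"angular":{"type":"array","items":{"type":"array","items":{"type":"number"}}},"slide":{"type":"array","items":{"type":"array","items":{"type":"number"}}},"hand":{"type":"array","items":{"type":"number"}},"grip_force":{"type":"number"}},"required":["angular","slide","hand"]}

```bash
mkdir -p pics; cat > h.py <<'E'
import numpy as np, cv2
from rig import observe, eyes, order, finder
from scipy.spatial.transform import Rotation as R
def K(c):
    f=200/np.tan(np.radians(c['vfov'])/2); return np.array([[f,0,c['cx']],[0,f,c['cy']],[0,0,1]]),np.array(c['distortion'],float)
def T(name,st=None):
    c=eyes.get_calibration(name)
    if 'cam_to_world' in c: return np.array(c['cam_to_world'])
    st=st or observe(); M=np.eye(4); M[:3,:3]=R.from_quat(st['orientation']).as_matrix(); M[:3,3]=st['eef_pos']
    return M@np.array(c['mount'])
def cloud(name,depth,st=None):
    k,d=K(eyes.get_calibration(name)); v,u=np.mgrid[:400,:640]
    n=cv2.undistortPoints(np.stack([u,v],-1).reshape(-1,1,2).astype(float),k,d).reshape(400,640,2)
    P=np.dstack([n*depth[...,None],depth]); M=T(name,st); return P@M[:3,:3].T+M[:3,3]
def shot(name,fn=None):
    st=observe(); p,d=eyes.read_camera(name)
    if fn: cv2.imwrite('pics/'+fn,p[...,::-1])
    return p,d,cloud(name,d,st)
E
python3 - <<'E'
from h import *
for n in ['top','side']:
    p,d,C=shot(n,n+'1.png'); np.savez(n+'1.npz',p=p,C=C)
    for l in ['feeder','chute_top','gate_knob','stop_blade','rear_blade','bush_front','bearing_block','nest_oblong','nest_square','nest_round']:
        print(n,l,[(np.round(r['xyz'],3).tolist(),round(r['conf'],2)) for r in finder.landmark_of(n,l)[:4]])
print(observe())
E
```

```text
top feeder [([0.582, 0.178, 0.113], 0.91)]
top chute_top [([0.531, -0.117, 0.182], 0.66)]
top gate_knob [([0.523, 0.206, 0.176], 0.97)]
top stop_blade [([0.562, 0.19, 0.139], 0.62)]
top rear_blade [([0.591, 0.146, 0.142], 0.57), ([0.448, -0.243, -0.004], 0.47)]
top bush_front [([0.726, 0.213, 0.003], 0.78), ([0.567, 0.107, 0.131], 0.6), ([0.742, 0.299, -0.001], 0.56), ([0.727, 0.048, -0.002], 0.5)]
top bearing_block [([0.558, 0.029, 0.147], 0.83), ([0.298, 0.251, -0.0], 0.69)]
top nest_oblong [([0.448, -0.244, -0.002], 0.88)]
top nest_square [([0.593, -0.254, -0.0], 0.77), ([0.344, 0.388, -0.001], 0.73), ([0.55, -0.029, 0.163], 0.71), ([0.571, 0.107, 0.134], 0.41)]
top nest_round [([0.506, -0.394, -0.0], 0.91), ([0.528, -0.12, 0.183], 0.72), ([0.391, -0.372, -0.0], 0.44)]
side feeder [([0.585, 0.179, 0.115], 0.68), ([0.348, 0.385, 0.0], 0.6)]
side chute_top [([0.533, -0.119, 0.177], 0.92), ([0.59, -0.249, 0.001], 0.68), ([0.386, 0.112, 0.005], 0.48)]
side gate_knob [([0.525, 0.208, 0.178], 0.68)]
side stop_blade [([0.564, 0.191, 0.138], 0.67), ([0.559, 0.03, 0.146], 0.17)]
side rear_
[... 433 characters left out ...]
)]
{'time_s': 1.1, 'joint_pos': array([ 1.11150850e+00,  3.06775245e-01,  1.50637533e+00,  1.91725665e-05,
        1.32838175e+00, -7.35256845e-02]), 'dq': array([-0.00032045,  0.00085783,  0.00159882,  0.00041992,  0.00062638,
        0.00044183]), 'tau': array([ 3.02870112e-04, -4.57499206e+01, -2.52338934e+01, -7.42995894e-05,
        8.27427320e-04, -6.12807725e-06]), 'eef_pos': array([0.21639384, 0.53275401, 0.25332843]), 'orientation': array([ 1.91689591e-01,  9.81455603e-01,  3.15508622e-05, -1.03632959e-06]), 'wrist_force': array([ 0.15780855, -0.06290043, -0.00992672]), 'moment': array([ 0.01104383, -0.00118519, -0.02056242]), 'gripper_force': 0.0, 'finger_gap': 0.08570270802090488}
```

View pics/top1.png

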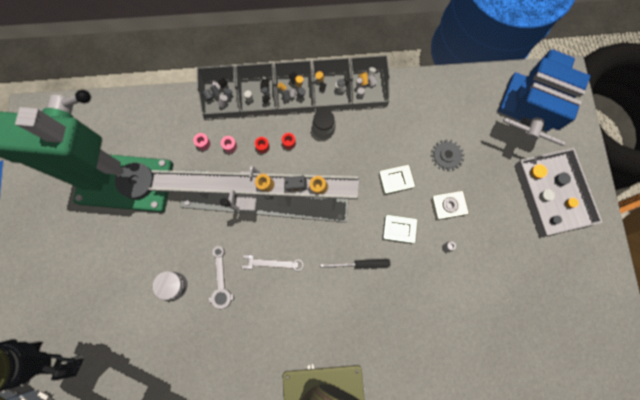

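View pics/side1.png

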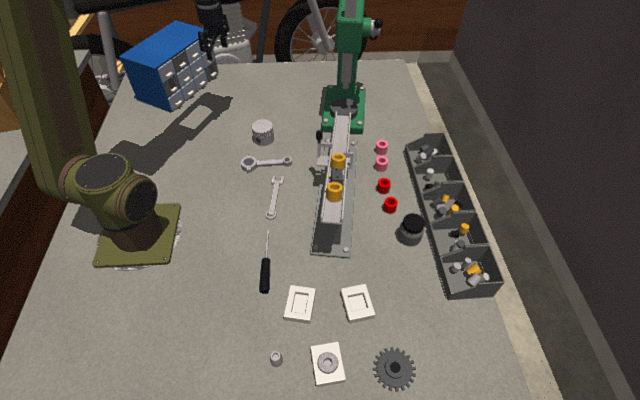

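```bash
cat >> h.py <<'E'
def feed(a,o):  # feeder pose from yaw a and origin
    x=np.array([np.sin(a)*np.cos(.21),np.cos(a)*np.cos(.21),-np.sin(.21)]); y=np.array([-np.cos(a),np.sin(a),0]); M=np.eye(4)
    M[:3,:3]=np.c_[x,y,np.cross(x,y)]; M[:3,3]=o; return M
def inf(M,p): return (np.atleast_2d(p)-M[:3,3])@M[:3,:3]
def goal(Rt,p):  # print rotvec and shift from present pose
    s=observe(); rv=(R.from_matrix(Rt)*R.from_quat(s['orientation']).inv()).as_rotvec(); print('angular',rv.round(4),'slide',(np.array(p)-s['eef_pos']).round(4))
E
python3 - <<'E'
from h import *
from scipy.optimize import least_squares
L={(0,0,0):[[.582,.178,.113],[.585,.179,.115]],(-.31,0,0):[[.531,-.117,.182],[.533,-.119,.177]],(.004,.061,.066):[[.523,.206,.176],[.525,.208,.178]],(0,.022,.023):[[.562,.19,.139],[.564,.191,.138]],(-.04,-.013,.023):[[.591,.146,.142],[.589,.145,.143]]}
def f(p):
    M=feed(p[0],[p[1],p[2],.115]); return np.concatenate([(M[:3,:3]@np.array(k)+M[:3,3]-np.array(v)).ravel() for k,v in L.items()])
s=least_squares(f,[.17,.58,.18]); print(s.x,(f(s.x)*1000).round(1).reshape(-1,3))
M=feed(s.x[0],[*s.x[1:],.115]); np.save('F.npy',M)
for q in ([.567,.107,.131],[.577,.105,.128],[.558,.029,.147],[.56,.028,.146]): print(inf(M,q).round(4))
# chute profile check from top cloud
for n in ['top','side']:
    C=np.load(n+'1.npz')['C'].reshape(-1,3); Q=inf(M,C)
    for x0 in range(-300,240,40):
        m=(abs(Q[:,0]*1000-x0)<20)&(abs(Q[:,1])<.035)&(Q[:,2]>.008)&(Q[:,2]<.022); w=(abs(Q[:,0]*1000-x0)<20)&(abs(Q[:,1])<.018)&(abs(Q[:,2])<.008)
        print(n,x0,m.sum(),w.sum(),'floor z',np.median(Q[w,2]).round(4) if w.any() else '', 'walls',np.median(Q[m&(Q[:,1]>0),1]).round(4) if m.any() else '',np.median(Q[m&(Q[:,1]<0),1]).round(4) if m.any() else '')
print(np.round(eyes.get_calibration('wrist')['mount'],3),eyes.get_calibration('wrist')['vfov'])
Rt=np.c_[M[:3,0],-M[:3,1],-M[:3,2]]; print(np.linalg.det(Rt))
b=np.array([.559,.0285,.1465]); goal(Rt,b+M[:3,2]*.22)
E
```

```text
[0.1678462  0.5828297  0.18048592] [[ 0.8  2.5  2. ]
 [-2.2  1.5  0. ]
 [ 1.2 -1.4 -2.4]
 [-0.8  0.6  2.6]
 [ 2.6  2.1  2.7]
 [ 0.6  0.1  0.7]
 [-0.1 -1.1 -1.5]
 [-2.1 -2.1 -0.5]
 [-1.1 -1.5  3.8]
 [ 0.9 -0.5  2.8]]
[[-0.0768  0.0033 -0.    ]]
[[-0.0765 -0.0069 -0.003 ]]
[[-0.1568 -0.0008 -0.0007]]
[[-0.1572 -0.003  -0.0018]]
top -300 53 189 floor z -0.001 walls 0.0252 -0.0224
top -260 66 223 floor z -0.0008 walls 0.0254 -0.0225
top -220 100 78 floor z 0.0007 walls 0.0238 -0.0103
top -180 88 82 floor z -0.0005 walls 0.0234 -0.0213
top -140 75 43 floor z -0.0008 walls 0.025 -0.0231
top -100 98 148 floor z -0.0008 walls 0.0234 -0.0212
top -60 81 70 floor z 0.0006 walls 0.0254 -0.0213
top -20 52 194 floor z -0.0009 walls 0.0264 -0.0224
top 20 54 192 floor z -0.0007 walls 0.0262 -0.0218
top 60 54 180 floor z -0.0008 walls 0.0259 -0.0223
top 100 56 187 floor z -0.0008 walls 0.0254 -0.0222
top 140 56 178 floor z -0.0009 walls 0.0262 -0.0221
top 180 54 168 floor z -0.0006 walls 0.0261 -0.0219
top 220 54 170 floor z -0.001 walls 0.0259 -0.0229
side -300 37 151 floor z -0.0011 walls 0.0229 -0
[... 174 characters left out ...]
oor z -0.0001 walls 0.0227 -0.0249
side -100 81 14 floor z 0.0029 walls 0.0139 -0.0142
side -60 41 0 floor z  walls 0.0225 -0.0255
side -20 17 8 floor z 0.0001 walls 0.023 -0.0246
side 20 17 80 floor z -0.0008 walls 0.0224 -0.026
side 60 18 76 floor z -0.0008 walls 0.0227 -0.025
side 100 19 70 floor z -0.0007 walls 0.0226 -0.0263
side 140 13 68 floor z -0.0007 walls 0.0231 -0.0252
side 180 15 57 floor z -0.0006 walls 0.0226 -0.0254
side 220 12 57 floor z -0.0006 walls 0.0222 -0.0256
[[ 0.    -0.946 -0.325  0.084]
 [ 1.     0.001 -0.     0.   ]
 [ 0.    -0.325  0.946 -0.121]
 [ 0.     0.     0.     1.   ]] 67.10058192932972
1.0
angular [-0.1982 -0.1104 -1.3476] slide [ 0.3503 -0.459   0.1083]
```

Candidates for the block: the dark oblong in the chute at top px (295,184), versus the dark jar (323,125) and items in the trays. Candidates for the bush: the bronze ones in the chute at (263,182) and (318,184), versus the pink and red ones at (201..289,141). The nests are oblong (400,230), square (397,180) and round (450,205). I choose the dark oblong part in the chute and move over it to check from close by.

{"op": "carry_out", "data": {"angular": [[-0.013,-0.007,-0.09],[-0.026,-0.015,-0.18],[-0.04,-0.022,-0.27],[-0.053,-0.029,-0.359],[-0.066,-0.037,-0.449]], "slide": [[0.023,-0.031,0.012],[0.047,-0.061,0.024],[0.07,-0.092,0.036],[0.094,-0.122,0.048],[0.117,-0.153,0.06]], "hand": [0,0,0,0,0]}}

```text
time_s: 1.6
eef_pos: [0.3342, 0.3786, 0.3139]
orientation: [0.407, 0.913, -0.029, 0.025]
wrist_force: [-0.4, -0.3, 0.5]
finger_gap: 0.0855
gripper_force: 0.0
```

{"op": "carry_out", "data": {"angular": [[-0.013,-0.007,-0.09],[-0.026,-0.015,-0.18],[-0.04,-0.022,-0.27],[-0.053,-0.029,-0.359],[-0.066,-0.037,-0.449]], "slide": [[0.023,-0.031,0.01],[0.047,-0.061,0.02],[0.07,-0.092,0.03],[0.094,-0.122,0.035],[0.117,-0.153,0.04]], "hand": [0,0,0,0,0]}}

```text
time_s: 2.1
eef_pos: [0.4513, 0.2255, 0.3539]
orientation: [0.599, 0.797, -0.055, 0.048]
wrist_force: [0.6, 0.2, 0.2]
finger_gap: 0.0852
gripper_force: 0.0
```

{"op": "carry_out", "data": {"angular": [[-0.013,-0.007,-0.09],[-0.026,-0.015,-0.18],[-0.04,-0.022,-0.27],[-0.053,-0.029,-0.359],[-0.066,-0.037,-0.449]], "slide": [[0.023,-0.031,0.0],[0.047,-0.061,0.0],[0.07,-0.092,0.0],[0.094,-0.122,0.005],[0.117,-0.153,0.008]], "hand": [0,0,0,0.2,0.4]}}

```text
time_s: 2.6
eef_pos: [0.5683, 0.0725, 0.3615]
orientation: [0.761, 0.641, -0.08, 0.068]
wrist_force: [0.6, 0.9, 0.1]
finger_gap: 0.0594
gripper_force: 0.0
```

```bash
python3 - <<'E'
from h import *
p,d,C=shot('wrist','w1.png'); np.savez('w1.npz',p=p,C=C)
M=np.load('F.npy')
for l in ['bearing_block','bush_front']:
    for r in finder.cut_out('wrist',l)[:3]:
        m=r['pixels']; Q=inf(M,C[m]); Q=Q[(np.abs(Q)<.5).all(1)]
        v,u=np.nonzero(m); t=Q[(Q[:,2]>.031)&(Q[:,2]<.041)]
        print(l,round(r['conf'],2),u.mean().round(),v.mean().round(),len(t))
        if len(t)>30:
            rect=cv2.minAreaRect((t[:,:2]*1000).astype(np.float32)); print(' top z',np.median(t[:,2]).round(4),rect,'pctl',np.percentile(t,[1,99],axis=0).round(4)[:,:2].tolist())
    print(l,[(inf(M,r['xyz']).round(4).tolist(),round(r['conf'],2)) for r in finder.landmark_of('wrist',l)[:4]])
Q=inf(M,C.reshape(-1,3))
for x0 in (-250,-180,-130,-100,-40):
    s=abs(Q[:,0]*1000-x0)<8; m=s&(Q[:,2]>.011)&(Q[:,2]<.017); f=s&(abs(Q[:,1])<.018)&(abs(Q[:,2])<.008)
    for sg in (1,-1):
        a=Q[m&(Q[:,1]*sg>.015)&(abs(Q[:,1])<.035)]; print(x0,len(a),np.percentile(a,[2,50,98],axis=0)[:,1].round(4) if len(a) else '',end=' ')
    print('floor',np.median(Q[f,2]).round(4) if f.any() else '')
E
```

```text
bearing_block 0.85 314.0 179.0 1276
 top z 0.0355 ((-159.14059448242188, -2.4033241271972656), (50.29491424560547, 29.86426544189453), 7.382704734802246) pctl [[-0.1831, -0.0177], [-0.134, 0.0126]]
bearing_block 0.43 271.0 317.0 0
bearing_block [([[-0.1569, -0.0016, -0.0012]], 0.89), ([[-0.5346, -0.1727, -0.2297]], 0.24)]
bush_front 0.78 312.0 101.0 863
 top z 0.0357 ((-78.51576232910156, -1.3785667419433594), (37.03273010253906, 36.08605194091797), 46.52140426635742) pctl [[-0.0967, -0.02], [-0.06, 0.0169]]
bush_front 0.59 423.0 47.0 0
bush_front 0.56 427.0 104.0 0
bush_front [([[-0.0833, -0.003, 0.0002]], 0.92), ([[-0.0791, -0.1635, -0.1358]], 0.71), ([[-0.009, -0.1475, -0.1207]], 0.59)]
-250 45 [0.0204 0.0219 0.0242] -250 35 [-0.0256 -0.0243 -0.023 ] floor -0.0002
-180 39 [0.022  0.0233 0.0246] -180 43 [-0.0265 -0.0244 -0.0231] floor -0.0003
-130 60 [0.0206 0.0224 0.0243] -130 57 [-0.0258 -0.0245 -0.0225] floor -0.0003
-100 64 [0.0208 0.0227 0.0244] -100 64 [-0.0264 -0.0247 -0.023 ] floor -0.0004
-40 79 [0.0206 0.0226 0.0246] -40 44 [-0.0274 -0.0247 -0.0231] floor -0.0004
```

View pics/w1.png

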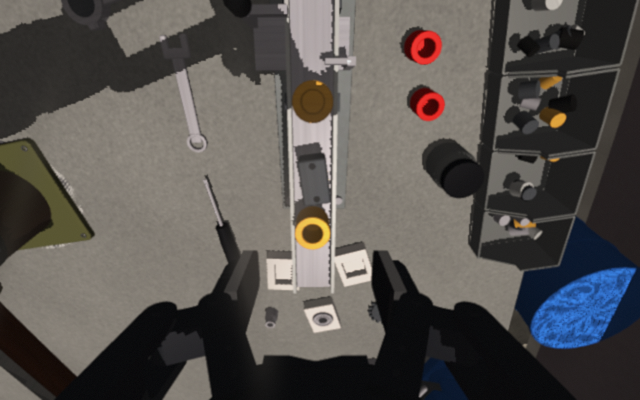

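The wrist view shows the dark block at (314,179), skewed about 7° in the chute. The bronze bushes are at (312,101) and (312,233). The red look-alikes at (425,47) and (428,104) lie outside the chute. The choice is confirmed. Next I measure the fingertips.

```bash
python3 - <<'E'
from h import *
M=np.load('F.npy'); z=np.load('w1.npz'); C=z['C']; s=observe()
Rt0=R.from_quat(s['orientation']).as_matrix(); q=((C-s['eef_pos'])@Rt0).reshape(-1,3)
m=(abs(q[:,0])<.03)&(abs(q[:,1])<.07)&(q[:,2]>-.03)&(q[:,2]<.05)
for sg in (1,-1):
    a=q[m&(q[:,1]*sg>0)]; 
    if len(a): print(len(a),np.percentile(a,[0,1,50,99,100],axis=0).round(4).tolist())
F=M[:3,:3]@R.from_rotvec([0,0,.129]).as_matrix()
Rt=np.c_[F[:,0],-F[:,1],-F[:,2]]
for h in (.10,.038): 
    p=M[:3,:3]@np.array([-.159,-.0024,h])+M[:3,3]; print(p.round(4)); goal(Rt,p)
print(s['finger_gap'])
E
```

```text
2516 [[-0.0124, 0.0304, -0.03], [-0.0112, 0.0305, -0.0298], [0.0062, 0.0332, -0.012], [0.0127, 0.0535, 0.0143], [0.0134, 0.06, 0.017]]
2557 [[-0.0121, -0.0581, -0.03], [-0.0109, -0.0531, -0.0298], [0.0066, -0.0306, -0.012], [0.0131, -0.0278, 0.0148], [0.014, -0.0276, 0.0168]]
[0.5627 0.0473 0.2459]
angular [0.0041 0.0258 0.1256] slide [-0.0044 -0.0265 -0.115 ]
[0.5605 0.0346 0.1853]
angular [0.0041 0.0258 0.1256] slide [-0.0065 -0.0393 -0.1756]
0.05112341407201039
```

{"op": "carry_out", "data": {"angular": [[0.001,0.005,0.025],[0.002,0.01,0.05],[0.002,0.015,0.075],[0.003,0.021,0.1],[0.004,0.026,0.126]], "slide": [[-0.001,-0.005,-0.023],[-0.002,-0.011,-0.046],[-0.003,-0.016,-0.069],[-0.005,-0.021,-0.092],[-0.006,-0.026,-0.115]], "hand": [0.42,0.42,0.42,0.42,0.42]}}

```text
time_s: 3.35
eef_pos: [0.5602, 0.049, 0.2457]
orientation: [0.715, 0.691, -0.084, 0.063]
wrist_force: [-0.5, 0.3, -0.1]
finger_gap: 0.0498
gripper_force: 0.0
```

{"op": "carry_out", "data": {"angular": [[0,0,0],[0,0,0],[0,0,0],[0,0,0],[0,0,0]], "slide": [[-0.001,-0.004,-0.02],[-0.001,-0.008,-0.04],[-0.002,-0.011,-0.052],[-0.002,-0.013,-0.062],[-0.002,-0.013,-0.062]], "hand": [0.42,0.42,0.42,0.42,0.42]}}

```text
time_s: 3.85
eef_pos: [0.5584, 0.0351, 0.1834]
orientation: [0.716, 0.69, -0.085, 0.062]
wrist_force: [-0.2, 0.2, 0.1]
finger_gap: 0.0495
gripper_force: 0.0
```

{"op": "carry_out", "data": {"angular": [[0,0,0],[0,0,0],[0,0,0],[0,0,0],[0,0,0]], "slide": [[0,0,0],[0,0,0],[0,0,0],[0,0,0],[0,0,0]], "hand": [0.6,0.8,0.9,0.9,0.9], "grip_force": 60}}

```text
time_s: 4.35
eef_pos: [0.5603, 0.0352, 0.1854]
orientation: [0.717, 0.69, -0.083, 0.064]
wrist_force: [0.7, 3.5, 5.9]
finger_gap: 0.0286
gripper_force: 60.7
```

{"op": "carry_out", "data": {"angular": [[0,0,0],[0,0,0],[0,0,0],[0,0,0],[0,0,0]], "slide": [[0,0.002,0.01],[0.001,0.004,0.02],[0.001,0.008,0.04],[0.002,0.015,0.07],[0.003,0.021,0.1]], "hand": [0.9,0.9,0.9,0.9,0.9]}}

```text
time_s: 4.85
eef_pos: [0.5616, 0.0559, 0.2848]
orientation: [0.717, 0.69, -0.085, 0.062]
wrist_force: [-0.2, -0.5, -4.3]
finger_gap: 0.0286
gripper_force: 59.9
```

```bash
python3 - <<'E'
from h import *
st=observe(); p,d,C=shot('wrist','w2.png'); np.savez('w2.npz',p=p,C=C)
Rt0=R.from_quat(st['orientation']).as_matrix(); q=((C-st['eef_pos'])@Rt0)
print(st['time_s'],st['eef_pos'],st['wrist_force'],st['finger_gap'])
for r in finder.cut_out('wrist','bearing_block')[:2]:
    m=r['pixels']; a=q[m]; print(r['conf'],m.sum(),np.percentile(a,[2,50,98],axis=0).round(4).tolist())
M=np.load('F.npy'); Z=.022
for n in ['top','side']:
    z=np.load(n+'1.npz')
    Cn=z['C'].reshape(-1,3); s=(abs(Cn[:,0]-.449)<.07)&(abs(Cn[:,1]+.243)<.07)&(abs(Cn[:,2]-.022)<.005)
    print(n,s.sum(),cv2.minAreaRect(Cn[s][:,:2].astype(np.float32)*1000))
E
```

```text
4.85 [0.56157361 0.05585065 0.28479295] [-0.19139917 -0.46110146 -4.32622718] 0.0285542371906495
0.96 6668 [[-0.0228, -0.0138, 0.0014], [0.009, -0.0, 0.0028], [0.0246, 0.0137, 0.0326]]
top 467 ((446.7578430175781, -242.1058349609375), (84.27108764648438, 64.28009796142578), 77.30148315429688)
side 591 ((448.8077087402344, -241.6634521484375), (86.7281265258789, 64.48026275634766), 77.63402557373047)
```

View pics/w2.png

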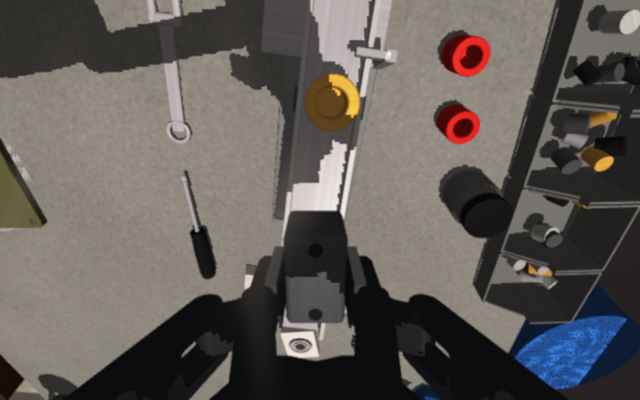

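The block is held squarely between the pads at (315,265), and the bushes have not moved. Next I pass over the oblong nest to measure it from close by.

```bash
python3 - <<'E'
from h import *
a=np.radians(77.4); x=np.array([np.cos(a),np.sin(a),0]); z=np.array([0,0,-1.]); Rt=np.c_[x,np.cross(z,x),z]; np.save('Rn.npy',Rt)
goal(Rt,[.43,-.33,.28])
E
```

```text
angular [ 0.2037 -0.0436 -0.1807] slide [-0.1351 -0.3866 -0.0089]
```

{"op": "carry_out", "data": {"angular": [[0.02,-0.004,-0.018],[0.041,-0.009,-0.036],[0.061,-0.013,-0.054],[0.081,-0.017,-0.072],[0.102,-0.022,-0.09]], "slide": [[-0.0135,-0.0387,0.01],[-0.027,-0.0773,0.02],[-0.0405,-0.116,0.02],[-0.054,-0.1546,0.02],[-0.0675,-0.1933,0.02]], "hand": [0.9,0.9,0.9,0.9,0.9]}}

```text
time_s: 5.45
eef_pos: [0.493, -0.1387, 0.303]
orientation: [0.75, 0.659, -0.044, 0.029]
wrist_force: [1.0, 0.3, -4.4]
finger_gap: 0.0285
gripper_force: 60.1
```

{"op": "carry_out", "data": {"angular": [[0.02,-0.004,-0.018],[0.041,-0.009,-0.036],[0.061,-0.013,-0.054],[0.081,-0.017,-0.072],[0.102,-0.022,-0.09]], "slide": [[-0.0135,-0.0387,-0.01],[-0.027,-0.0773,-0.02],[-0.0405,-0.116,-0.025],[-0.054,-0.1546,-0.03],[-0.0675,-0.1933,-0.03]], "hand": [0.9,0.9,0.9,0.9,0.9]}}

```text
time_s: 5.95
eef_pos: [0.425, -0.3314, 0.272]
orientation: [0.78, 0.625, -0.003, -0.005]
wrist_force: [0.4, -0.1, -4.7]
finger_gap: 0.0288
gripper_force: 60.1
```

```bash
python3 - <<'E'
from h import *
st=observe(); p,d,C=shot('wrist','w3.png'); np.savez('w3.npz',p=p,C=C)
print(st['time_s'],st['eef_pos'],st['wrist_force'],st['finger_gap'])
for r in finder.cut_out('wrist','nest_oblong')[:2]:
    m=r['pixels']; a=C[m]; v,u=np.nonzero(m); a=a[np.abs(a[:,2]-.022)<.005]; print(r['conf'],u.mean(),v.mean(),len(a))
    if len(a)>50: print(np.median(a[:,2]),cv2.minAreaRect(a[:,:2].astype(np.float32)*1000))
print([(r['xyz'].tolist() if hasattr(r['xyz'],'tolist') else r['xyz'],r['conf']) for r in finder.landmark_of('wrist','nest_oblong')[:2]])
m=(abs(C[...,0]-.449)<.014)&(abs(C[...,1]+.242)<.02); print('pocket z',np.percentile(C[m][:,2],[5,50,95]))
m=(np.hypot(C[...,0]-.449,C[...,1]+.242)<.045)&(C[...,2]<.012)&(C[...,2]>.004); print(m.sum(),cv2.minAreaRect(C[m][:,:2].astype(np.float32)*1000))
E
```

```text
5.95 [ 0.4250006  -0.33142098  0.2719815 ] [ 0.3603314  -0.13013355 -4.72670865] 0.028812288719270024
0.39 498.0387786259542 183.48763358778626 3
[([0.4495, -0.2399, 0.0031], 0.64)]
pocket z [0.00712079 0.3926722  0.3926722 ]
1294 ((449.4482727050781, -243.12960815429688), (52.94062423706055, 32.483985900878906), 77.07061767578125)
```

View pics/w3.png

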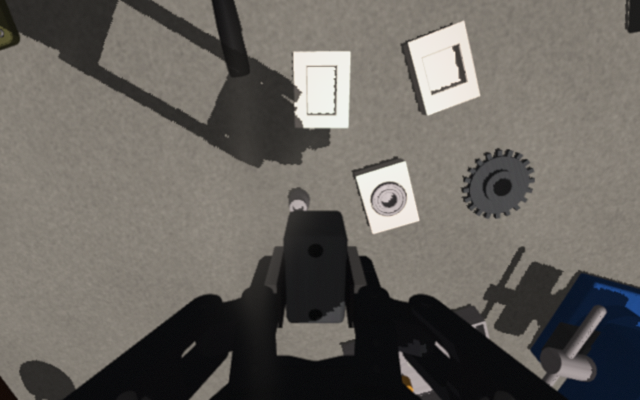

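The view shows the oblong nest at (322,90), empty, and the block held at (315,265). The ball bearing sits in the round nest at (388,197) and the square nest is at (443,67).

```bash
python3 - <<'E'
from h import *
C=np.load('w3.npz')['C']; st=observe(); Rt0=R.from_quat(st['orientation']).as_matrix(); q=(C-st['eef_pos'])@Rt0
m=(abs(C[...,0]-.449)<.055)&(abs(C[...,1]+.242)<.055)&(abs(C[...,2]-.022)<.004); print('rim',m.sum(),np.median(C[m][:,2]),cv2.minAreaRect(C[m][:,:2].astype(np.float32)*1000))
b=(abs(q[...,1])<.012)&(q[...,2]<.008)&(q[...,2]>-.01)&(abs(q[...,0])<.04); t=q[b]; print('block top',len(t),np.percentile(t,[.5,50,99.5],axis=0).round(4).tolist())
b=(abs(q[...,1])<.02)&(q[...,2]>.01)&(q[...,2]<.06)&(q[...,0]>.015)&(q[...,0]<.04); t=q[b]; print('front face',len(t),np.percentile(t,[1,50,99],axis=0).round(4).tolist())
v=C.reshape(-1,3)
print('tool tilt', Rt0.round(4).tolist())
a=np.radians(77.2); x=np.array([np.cos(a),np.sin(a),0]); z=np.array([0,0,-1.]); Rt=np.c_[x,np.cross(z,x),z]
n=np.array([.449,-.2425,0])
for zz in (.12,): goal(Rt,n-Rt[:,0]*.001+[0,0,zz])
E
```

```text
rim 2790 0.021896544427555592 ((449.06884765625, -243.60311889648438), (83.03841400146484, 63.24324035644531), 77.53534698486328)
block top 4565 [[-0.0224, -0.0119, 0.0017], [0.0055, 0.0, 0.0032], [0.0264, 0.0119, 0.0075]]
front face 1060 [[0.0239, -0.0149, 0.0102], [0.0262, -0.0009, 0.0214], [0.0268, 0.0133, 0.0354]]
tool tilt [[0.2218, 0.975, -0.0115], [0.9751, -0.2218, 0.0018], [-0.0008, -0.0116, -0.9999]]
angular [-0.0018 -0.0115  0.0003] slide [ 0.0235  0.09   -0.1525]
```

{"op": "carry_out", "data": {"angular": [[0,-0.003,0],[-0.001,-0.005,0],[-0.001,-0.008,0],[-0.002,-0.011,0],[-0.002,-0.011,0]], "slide": [[0.006,0.022,-0.038],[0.012,0.044,-0.076],[0.018,0.066,-0.114],[0.0237,0.087,-0.152],[0.0237,0.087,-0.187]], "hand": [0.9,0.9,0.9,0.9,0.9]}}

```text
time_s: 6.6
eef_pos: [0.4498, -0.2394, 0.0853]
orientation: [0.779, 0.627, 0.0, -0.001]
wrist_force: [0.1, -0.2, -5.1]
finger_gap: 0.0286
gripper_force: 60.1
```

{"op": "carry_out", "data": {"angular": [[0,0,0],[0,0,0]], "slide": [[0,0,-0.01],[0,0,-0.015]], "hand": [0.9,0.9]}}

```text
time_s: 6.8
eef_pos: [0.4504, -0.2427, 0.0711]
orientation: [0.78, 0.626, -0.0, -0.0]
wrist_force: [-0.3, 0.0, -4.6]
finger_gap: 0.0289
gripper_force: 60.4
```

```bash
python3 - <<'E'
from h import *
st=observe(); p,d,C=shot('wrist','w4.png'); np.savez('w4.npz',p=p,C=C)
print(st['time_s'],st['eef_pos'],st['wrist_force'],st['finger_gap'],R.from_quat(st['orientation']).as_matrix().round(3).tolist())
for n in ['side','top']: cv2.imwrite(f'pics/{n}4.png',eyes.read_camera(n)[0][...,::-1])
E
```

```text
6.8 [ 0.45037695 -0.24274989  0.071132  ] [-0.30776722  0.04365318 -4.55601347] 0.02890664589945936 [[0.215, 0.977, -0.0], [0.977, -0.215, 0.0], [0.0, -0.0, -1.0]]
```

View pics/w4.png

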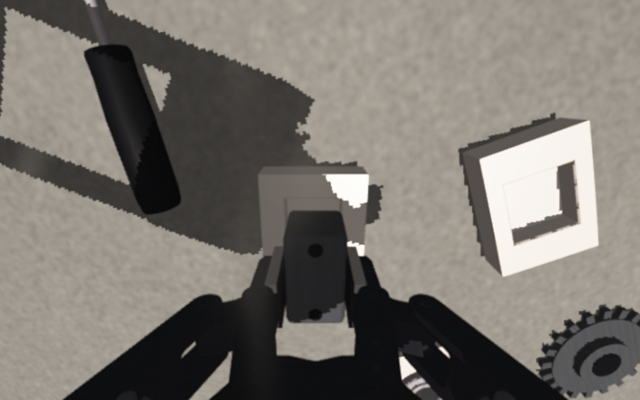

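```bash
python3 - <<'E'
from h import *
st=observe(); print(st['eef_pos'],st['dq'].round(3))
C=np.load('w4.npz')['C']; q=(C-st['eef_pos'])@R.from_quat(st['orientation']).as_matrix()
m=(abs(C[...,2]-.022)<.003)&(abs(q[...,0])<.06)&(abs(q[...,1])<.05); t=q[m]; print('rim',m.sum(),np.percentile(t,[.5,50,99.5],axis=0).round(4).tolist())
for x0 in np.arange(.03,.046,.004):
    s=t[abs(t[:,0]-x0)<.002]; print(x0.round(3),len(s),np.percentile(s[:,1],[1,99]).round(4))
m=(C[...,2]<.012)&(C[...,2]>.004)&(abs(q[...,0])<.04)&(abs(q[...,1])<.03); t=q[m]; print('pocket floor',m.sum(),np.percentile(t,[1,50,99],axis=0).round(4).tolist() if m.sum() else '')
b=(abs(q[...,1])<.02)&(q[...,2]>.008)&(q[...,2]<.06)&(q[...,0]>.015)&(q[...,0]<.03); t=q[b]; print('front face',np.percentile(t,[1,50,99],axis=0).round(4).tolist())
E
```

```text
[ 0.45211991 -0.24467495  0.07333251] [-0.005 -0.017 -0.011 -0.     0.001 -0.   ]
rim 5081 [[-0.0091, -0.0354, 0.0498], [0.0293, -0.006, 0.0513], [0.043, 0.0277, 0.0539]]
0.03 658 [-0.0347  0.0273]
0.034 689 [-0.035  0.027]
0.038 725 [-0.0347  0.0273]
0.042 651 [-0.035   0.0274]
pocket floor 609 [[0.0118, -0.0206, 0.0621], [0.0193, -0.0044, 0.0653], [0.0231, 0.0128, 0.0666]]
front face [[0.0163, -0.017, 0.0083], [0.0257, 0.0002, 0.0266], [0.0298, 0.0195, 0.0532]]
```

```bash
cat >> h.py <<'E'
def tcloud(depth):  # wrist cloud in tool axes, free of pose noise
    k,d=K(eyes.get_calibration('wrist')); v,u=np.mgrid[:400,:640]
    n=cv2.undistortPoints(np.stack([u,v],-1).reshape(-1,1,2).astype(float),k,d).reshape(400,640,2)
    M=np.array(eyes.get_calibration('wrist')['mount']); return np.dstack([n*depth[...,None],depth])@M[:3,:3].T+M[:3,3]
E
python3 - <<'E'
from h import *
p,d=eyes.read_camera('wrist'); q=tcloud(d); pos=[]
for i in range(6): pos.append(observe()['eef_pos']); eyes.read_camera('top')
print(np.mean(pos,0),np.std(pos,0))
pr=lambda n,m:print(n,m.sum(),np.percentile(q[m],[.5,2,50,98,99.5],axis=0).round(4).tolist())
X,Y,Z=q[...,0],q[...,1],q[...,2]
pr('rim',(abs(Y)<.05)&(X>.028)&(X<.06)&(abs(Z-.0505)<.004))
pr('rimall',(abs(Y)<.05)&(abs(X)<.06)&(abs(Z-.0505)<.004))
pr('floor',(abs(Y)<.03)&(abs(X)<.04)&(Z>.06)&(Z<.069))
pr('btop',(abs(Y)<.02)&(X>.012)&(X<.04)&(abs(Z-.002)<.0025))
pr('bfront',(abs(Y)<.018)&(X>.02)&(X<.032)&(Z>.006)&(Z<.042))
m=(abs(Y)<.05)&(X>.028)&(X<.06)&(abs(Z-.0505)<.004); r=cv2.minAreaRect(q[m][:,:2].astype(np.float32)*1000); print(r)
for z0 in np.arange(0,.045,.004):
    m=(abs(Y)<.012)&(X>.015)&(X<.035)&(abs(Z-z0)<.002); print(z0.round(3),m.sum(),np.median(X[m]).round(4) if m.any() else '')
E
```

```text
[ 0.45202348 -0.24478808  0.07368726] [0.0002787  0.00017935 0.00019497]
rim 2689 [[0.0281, -0.0352, 0.0498], [0.0283, -0.0342, 0.05], [0.036, -0.0036, 0.0514], [0.0429, 0.0266, 0.0529], [0.0431, 0.0275, 0.054]]
rimall 5075 [[-0.0121, -0.0354, 0.0498], [-0.0085, -0.0348, 0.0501], [0.029, -0.0089, 0.0514], [0.0428, 0.0272, 0.0529], [0.043, 0.0277, 0.0539]]
floor 885 [[-0.0012, -0.0206, 0.0609], [0.0029, -0.0205, 0.0618], [0.0179, -0.0059, 0.0653], [0.0233, 0.0125, 0.0664], [0.0236, 0.0129, 0.0666]]
btop 1496 [[0.012, -0.014, 0.0013], [0.0122, -0.0135, 0.0015], [0.0184, -0.0001, 0.0028], [0.0239, 0.0134, 0.0043], [0.0244, 0.0139, 0.0044]]
bfront 1305 [[0.0215, -0.0145, 0.0061], [0.0227, -0.0137, 0.0065], [0.0241, -0.0001, 0.019], [0.0247, 0.0136, 0.0355], [0.0248, 0.0143, 0.0361]]
((35.64216995239258, -3.8941421508789062), (63.75516128540039, 15.240671157836914), 89.97342681884766)
0.0 124 0.0181
0.004 990 0.0208
0.008 193 0.0241
0.012 173 0.0242
0.016 153 0.0242
0.02 145 0.0242
0.024 138 0.0242
0.028 131 0.0242
0.032 111 0.0242
0.036 68 0.0241
0.04 0 
0.044 0
```

The wrist cloud puts the pocket centre 3.8 mm off in tool −y and 1.9 mm off in tool +x from the block. I correct that, then lower slowly.

{"op": "carry_out", "data": {"angular": [[0,0,0],[0,0,0],[0,0,0],[0,0,0],[0,0,0]], "slide": [[-0.0033,0.0027,0],[-0.0033,0.0027,-0.003],[-0.0033,0.0027,-0.009],[-0.0033,0.0027,-0.014],[-0.0033,0.0027,-0.018]], "hand": [0.9,0.9,0.9,0.9,0.9]}}

```text
time_s: 7.8
eef_pos: [0.4476, -0.241, 0.0535]
orientation: [0.78, 0.626, 0.0, 0.001]
wrist_force: [0.1, -0.4, -4.1]
finger_gap: 0.029
gripper_force: 60.5
```

{"op": "carry_out", "data": {"angular": [[0,0,0],[0,0,0],[0,0,0]], "slide": [[0,0,-0.002],[0,0,-0.004],[0,0,-0.004]], "hand": [0.9,0.9,0.9]}}

```text
time_s: 8.1
eef_pos: [0.4477, -0.2411, 0.05]
orientation: [0.78, 0.626, 0.0, 0.001]
wrist_force: [0.3, -0.4, -3.3]
finger_gap: 0.0287
gripper_force: 60.5
```

{"op": "carry_out", "data": {"angular": [[0,0,0],[0,0,0]], "slide": [[0,0,-0.002],[0,0,-0.003]], "hand": [0.9,0.9]}}

```text
time_s: 8.3
eef_pos: [0.4479, -0.2412, 0.0473]
orientation: [0.78, 0.626, 0.001, 0.001]
wrist_force: [-0.1, 0.5, -4.0]
finger_gap: 0.0286
gripper_force: 60.5
```

Inside the pocket with no contact forces. Lowering the last millimetres to the floor.

{"op": "carry_out", "data": {"angular": [[0,0,0],[0,0,0],[0,0,0]], "slide": [[0,0,-0.001],[0,0,-0.002],[0,0,-0.002]], "hand": [0.9,0.9,0.9]}}

```text
time_s: 8.6
eef_pos: [0.4479, -0.2412, 0.0466]
orientation: [0.78, 0.626, 0.001, 0.002]
wrist_force: [-2.4, 1.9, 8.2]
finger_gap: 0.029
gripper_force: 62.0
```

{"op": "carry_out", "data": {"angular": [[0,0,0],[0,0,0]], "slide": [[0,0,-0.001],[0,0,-0.001]], "hand": [0.9,0.9]}}

```text
time_s: 8.8
eef_pos: [0.4479, -0.2412, 0.0466]
orientation: [0.78, 0.626, 0.001, 0.002]
wrist_force: [-2.6, 2.0, 17.6]
finger_gap: 0.0285
gripper_force: 63.2
```

{"op": "carry_out", "data": {"angular": [[0,0,0],[0,0,0],[0,0,0],[0,0,0],[0,0,0]], "slide": [[0,0,0.002],[0,0,0.002],[0,0,0.002],[0,0,0.002],[0,0,0.002]], "hand": [0.8,0.6,0.5,0.4,0.4]}}

```text
time_s: 9.3
eef_pos: [0.4479, -0.2413, 0.0462]
orientation: [0.78, 0.626, 0.001, 0.001]
wrist_force: [0.1, -0.3, 0.3]
finger_gap: 0.0512
gripper_force: 0.0
```

{"op": "carry_out", "data": {"angular": [[0,0,0],[0,0,0],[0,0,0],[0,0,0],[0,0,0]], "slide": [[0,0,0.01],[0,0,0.03],[0,0,0.06],[0,0,0.1],[0,0,0.14]], "hand": [0.4,0.4,0.4,0.4,0.4]}}

```text
time_s: 9.8
eef_pos: [0.4473, -0.2409, 0.1879]
orientation: [0.78, 0.626, 0.0, 0.001]
wrist_force: [0.8, -1.2, 0.0]
finger_gap: 0.0513
gripper_force: 0.0
```

```bash
python3 - <<'E'
from h import *
st=observe(); p,d=eyes.read_camera('wrist'); cv2.imwrite('pics/w5.png',p[...,::-1]); q=tcloud(d)
C=q@R.from_quat(st['orientation']).as_matrix().T+st['eef_pos']; print(st['time_s'],st['eef_pos'])
m=(np.hypot(C[...,0]-.449,C[...,1]+.242)<.05)
b=m&(C[...,2]>.034)&(C[...,2]<.06); print('block top',b.sum(),np.percentile(C[b][:,2],[2,20,50,80,98]).round(4),cv2.minAreaRect(C[b][:,:2].astype(np.float32)*1000))
r=m&(abs(C[...,2]-.022)<.003); print('rim',r.sum(),np.median(C[r][:,2]).round(4),cv2.minAreaRect(C[r][:,:2].astype(np.float32)*1000))
M=np.load('F.npy')
a=M[:3,:3]@[.004,.11,.052]+M[:3,3]; print(a); F=M[:3,:3]; goal(np.c_[F[:,0],-F[:,1],-F[:,2]],a)
E
```

```text
9.8 [ 0.44730109 -0.24085107  0.1879031 ]
block top 1677 [0.039  0.0431 0.0438 0.0444 0.0453] ((447.8382873535156, -241.43150329589844), (49.07518005371094, 29.593172073364258), 77.95755767822266)
rim 3301 0.0219 ((449.0380859375, -243.14891052246094), (84.50163269042969, 63.27040481567383), 77.6417236328125)
[0.47684001 0.21340716 0.16502377]
angular [-0.1989  0.0525  0.0488] slide [ 0.0259  0.4565 -0.0297]
```

View pics/w5.png

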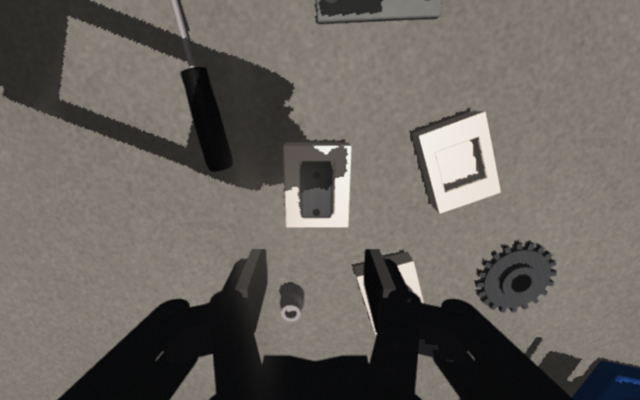

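Seated: the block top is at 44 mm and lies inside the rim at (317,190). Now to the knob: close the fingers and travel to the robot side of it.

{"op": "carry_out", "data": {"angular": [[0,0,0],[-0.02,0.005,0.005],[-0.04,0.01,0.01],[-0.06,0.016,0.015],[-0.08,0.021,0.02]], "slide": [[0.0,0.03,0.035],[0.005,0.07,0.06],[0.01,0.115,0.075],[0.013,0.162,0.08],[0.015,0.21,0.08]], "hand": [0.6,0.8,1,1,1]}}

```text
time_s: 10.35
eef_pos: [0.4635, -0.0298, 0.2683]
orientation: [0.773, 0.633, -0.031, 0.028]
wrist_force: [0.5, -0.3, -0.2]
finger_gap: 0.0
gripper_force: 0.0
```

{"op": "carry_out", "data": {"angular": [[-0.02,0.005,0.005],[-0.045,0.012,0.01],[-0.07,0.018,0.016],[-0.095,0.025,0.022],[-0.119,0.031,0.029]], "slide": [[0.003,0.048,0],[0.006,0.096,0],[0.009,0.144,0],[0.013,0.192,0],[0.016,0.24,0]], "hand": [1,1,1,1,1]}}

```text
time_s: 10.85
eef_pos: [0.4785, 0.2109, 0.2669]
orientation: [0.76, 0.642, -0.082, 0.063]
wrist_force: [1.5, -1.0, -0.1]
finger_gap: -0.0002
gripper_force: 0.0
```

```bash
python3 - <<'E'
from h import *
eyes.read_camera('wrist'); st=observe(); p,d=eyes.read_camera('wrist'); q=tcloud(d); M=np.load('F.npy'); print(st['time_s'],st['eef_pos'],st['finger_gap'])
C=q@R.from_quat(st['orientation']).as_matrix().T+st['eef_pos']; Q=inf(M,C.reshape(-1,3)).reshape(400,640,3)
X,Y,Z=q[...,0],q[...,1],q[...,2]
m=(abs(X)<.03)&(abs(Y)<.04)&(Z>-.02)&(Z<.05); print('fingers',m.sum(),np.percentile(q[m],[.5,50,99.5],axis=0).round(4).tolist())
k=(abs(Q[...,0])<.03)&(Q[...,1]>.025)&(Q[...,1]<.09)&(Q[...,2]>.058)&(Q[...,2]<.075); print('knob',k.sum(),np.percentile(Q[k],[1,50,99],axis=0).round(4).tolist() if k.sum() else '')
w=(abs(Q[...,1])<.035)&(Q[...,2]>.011)&(Q[...,2]<.017)&(abs(Q[...,0]-.06)<.02)
for sg in (1,-1):
    s=w&(Q[...,1]*sg>.015); print('wall',s.sum(),np.median(Q[s][:,1]).round(4) if s.sum() else '')
print([(inf(M,r['xyz']).round(4).tolist(),r['conf']) for r in finder.landmark_of('wrist','gate_knob')[:2]])
cv2.imwrite('pics/w6.png',p[...,::-1])
F=M[:3,:3]; goal(np.c_[F[:,0],-F[:,1],-F[:,2]],F@[.004,.108,.066]+M[:3,3])
E
```

```text
10.9 [0.47949788 0.21946956 0.26597873] 0.00012836052494094577
fingers 2446 [[-0.0093, -0.0153, -0.0198], [0.0106, -0.0001, -0.0041], [0.0127, 0.0147, 0.0176]]
knob 582 [[-0.0057, 0.0522, 0.0588], [0.0041, 0.0616, 0.0653], [0.0124, 0.0703, 0.0672]]
wall 290 0.0233
wall 309 -0.0242
[([[0.0013, 0.0598, 0.0684]], 0.67)]
angular [-0.0063 -0.0093 -0.0036] slide [ 0.0005  0.0037 -0.0874]
```

{"op": "carry_out", "data": {"angular": [[-0.006,-0.009,-0.004],[-0.006,-0.009,-0.004],[-0.006,-0.009,-0.004],[-0.006,-0.009,-0.004]], "slide": [[0,0.002,-0.03],[0,0.003,-0.06],[0,0.004,-0.087],[0,0.004,-0.087]], "hand": [1,1,1,1]}}

```text
time_s: 11.4
eef_pos: [0.476, 0.2103, 0.1765]
orientation: [0.762, 0.639, -0.084, 0.066]
wrist_force: [-1.5, 0.4, 0.3]
finger_gap: 0.0002
gripper_force: 0.0
```

{"op": "carry_out", "data": {"angular": [[0,0,0],[0,0,0],[0,0,0],[0,0,0],[0,0,0]], "slide": [[0.008,-0.001,0],[0.016,-0.003,0],[0.022,-0.004,0],[0.027,-0.005,0],[0.03,-0.005,0]], "hand": [1,1,1,1,1]}}

```text
time_s: 11.9
eef_pos: [0.5091, 0.2076, 0.1801]
orientation: [0.762, 0.639, -0.08, 0.067]
wrist_force: [-2.9, -0.1, 1.8]
finger_gap: -0.0002
gripper_force: 1.6
```

{"op": "carry_out", "data": {"angular": [[0,0,0],[0,0,0],[0,0,0],[0,0,0]], "slide": [[0.004,-0.001,0],[0.008,-0.001,0],[0.011,-0.002,0],[0.011,-0.002,0]], "hand": [1,1,1,1]}}

```text
time_s: 12.3
eef_pos: [0.5205, 0.2058, 0.1792]
orientation: [0.762, 0.639, -0.08, 0.068]
wrist_force: [-1.6, -1.0, 0.8]
finger_gap: -0.0
gripper_force: 0.6
```

{"op": "carry_out", "data": {"angular": [[0,0,0],[0,0,0],[0,0,0]], "slide": [[0.001,0,0],[0.002,0,0],[0.003,0,0]], "hand": [1,1,1]}}

```text
time_s: 12.6
eef_pos: [0.5224, 0.2056, 0.1792]
orientation: [0.762, 0.639, -0.081, 0.067]
wrist_force: [-3.9, -1.4, 1.4]
finger_gap: 0.0
gripper_force: 1.6
```

{"op": "carry_out", "data": {"angular": [[0,0,0],[0,0,0]], "slide": [[0.001,0,0],[0.001,0,0]], "hand": [1,1]}}

```text
time_s: 12.8
eef_pos: [0.5237, 0.2055, 0.1791]
orientation: [0.762, 0.639, -0.081, 0.068]
wrist_force: [-2.8, -0.6, 1.5]
finger_gap: 0.0001
gripper_force: 1.3
```

{"op": "carry_out", "data": {"angular": [[0,0,0],[0,0,0],[0,0,0]], "slide": [[0.001,0,0],[0.0015,0,0],[0.0015,0,0]], "hand": [1,1,1]}}

```text
time_s: 13.1
eef_pos: [0.5252, 0.2056, 0.1791]
orientation: [0.762, 0.639, -0.081, 0.067]
wrist_force: [-3.5, -1.9, 0.1]
finger_gap: 0.0003
gripper_force: 1.4
```

{"op": "carry_out", "data": {"angular": [[0,0,0],[0,0,0],[0,0,0]], "slide": [[0.001,0,0],[0.0015,0,0],[0.0015,0,0]], "hand": [1,1,1]}}

```text
time_s: 13.4
eef_pos: [0.5256, 0.2056, 0.179]
orientation: [0.762, 0.639, -0.082, 0.067]
wrist_force: [-5.7, -1.7, 0.7]
finger_gap: 0.0002
gripper_force: 2.7
```

{"op": "carry_out", "data": {"angular": [[0,0,0],[0,0,0],[0,0,0]], "slide": [[0.001,0,0],[0.0015,0,0],[0.0015,0,0]], "hand": [1,1,1]}}

```text
time_s: 13.7
eef_pos: [0.5257, 0.2056, 0.179]
orientation: [0.762, 0.639, -0.083, 0.066]
wrist_force: [-9.0, -0.5, 3.4]
finger_gap: -0.0
gripper_force: 4.2
```

```bash
python3 - <<'E'
from h import *
st=observe(); M=np.load('F.npy'); print(st['time_s'],inf(M,st['eef_pos']).round(4),st['wrist_force'])
p,d=eyes.read_camera('top'); C=cloud('top',d); Q=inf(M,C)
for l in ['gate_knob','stop_blade','rear_blade']:
    print(l,[(inf(M,r['xyz']).round(4).tolist(),round(r['conf'],2)) for r in finder.landmark_of('top',l)[:2]])
eyes.read_camera('side')
for l in ['gate_knob','stop_blade','rear_blade']:
    print(l,[(inf(M,r['xyz']).round(4).tolist(),round(r['conf'],2)) for r in finder.landmark_of('side',l)[:2]])
E
```

```text
13.7 [[0.0016 0.0605 0.0658]] [-9.03559239 -0.52545053  3.40705637]
gate_knob [([[0.0029, 0.0418, 0.0594]], 0.7)]
stop_blade [([[0.0007, -0.0027, 0.0216]], 0.65)]
rear_blade [([[-0.0394, -0.0347, 0.0225]], 0.91), ([[0.0003, 0.0403, 0.061]], 0.68)]
gate_knob [([[0.001, 0.0415, 0.0661]], 0.97), ([[0.0018, -0.0022, 0.0265]], 0.33)]
stop_blade [([[0.0008, 0.0012, 0.0236]], 0.63), ([[-0.3905, -0.0763, -0.1995]], 0.52)]
rear_blade [([[-0.0411, -0.035, 0.0206]], 0.71)]
```

The slide is at its stop: 9 N with no further travel, blade tips in the predicted places. I retreat and plan the push from behind the rear bush.

{"op": "carry_out", "data": {"angular": [[0,0,0],[0,0,0],[0,0,0],[0,0,0],[0,0,0]], "slide": [[-0.01,0,0],[-0.035,0,0],[-0.04,0,0.035],[-0.04,0,0.075],[-0.04,0,0.11]], "hand": [1,1,1,1,1]}}

```text
time_s: 14.6
eef_pos: [0.4893, 0.2065, 0.2913]
orientation: [0.761, 0.64, -0.078, 0.068]
wrist_force: [0.0, 0.2, 0.4]
finger_gap: 0.0002
gripper_force: 0.0
```

```bash
python3 - <<'E'
from h import *
M=np.load('F.npy')
for n in ('top','side'):
    p,d=eyes.read_camera(n); Q=inf(M,cloud(n,d).reshape(-1,3))
    m=(abs(Q[:,1])<.024)&(abs(Q[:,2]-.036)<.004)&(Q[:,0]<-.03)&(Q[:,0]>-.3)
    for lo,hi in ((-.27,-.17),(-.13,-.04)):
        s=Q[m&(Q[:,0]>lo)&(Q[:,0]<hi)]; print(n,len(s),np.percentile(s[:,:2],[2,50,98],axis=0).round(4).tolist() if len(s) else '')
C=np.load('w1.npz')['C'].reshape(-1,3); Q=inf(M,C); s=Q[(abs(Q[:,1])<.024)&(abs(Q[:,2]-.036)<.004)&(Q[:,0]<-.19)&(Q[:,0]>-.3)]; print('w1 rear',len(s),np.percentile(s[:,:2],[2,50,98],axis=0).round(4).tolist())
F=M[:3,:3]; Rt=np.c_[F[:,0],-F[:,1],-F[:,2]]
for x,h in ((-.26,.13),(-.26,.034)): print(observe()['time_s']); goal(Rt,F@[x,0,h]+M[:3,3])
print(F[:,0],F[:,2])
E
```

```text
top 141 [[-0.2362, -0.0168], [-0.2181, 0.0019], [-0.1992, 0.02]]
top 139 [[-0.0968, -0.0176], [-0.0791, 0.0015], [-0.0604, 0.0202]]
side 102 [[-0.2372, -0.019], [-0.2218, -0.0008], [-0.202, 0.018]]
side 70 [[-0.1002, -0.0204], [-0.0828, -0.0011], [-0.0618, 0.0158]]
w1 rear 647 [[-0.2351, -0.0182], [-0.2158, -0.0005], [-0.198, 0.0173]]
14.7
angular [-0.0054  0.0136  0.0053] slide [ 0.0526 -0.2512  0.0011]
14.7
angular [-0.0054  0.0136  0.0053] slide [ 0.0493 -0.2709 -0.0928]
[ 0.16338907  0.96428651 -0.2084599 ] [0.03482515 0.20553038 0.97803091]
```

{"op": "carry_out", "data": {"angular": [[-0.001,0.003,0.001],[-0.002,0.005,0.002],[-0.003,0.008,0.003],[-0.004,0.011,0.004],[-0.005,0.014,0.005]], "slide": [[0.01,-0.048,0],[0.02,-0.096,0],[0.03,-0.144,0],[0.04,-0.192,0],[0.05,-0.24,0]], "hand": [1,1,1,1,1]}}

```text
time_s: 15.2
eef_pos: [0.5394, -0.0359, 0.2892]
orientation: [0.759, 0.642, -0.086, 0.066]
wrist_force: [0.8, 0.5, -0.4]
finger_gap: -0.0002
gripper_force: 0.0
```

{"op": "carry_out", "data": {"angular": [[0,0,0],[0,0,0],[0,0,0]], "slide": [[0.0026,-0.011,0],[0.0026,-0.011,0],[0.0026,-0.011,0]], "hand": [1,1,1]}}

```text
time_s: 15.5
eef_pos: [0.5409, -0.0443, 0.2889]
orientation: [0.759, 0.642, -0.087, 0.065]
wrist_force: [-0.1, 0.5, -0.5]
finger_gap: -0.0001
gripper_force: 0.0
```

```bash
python3 - <<'E'
from h import *
M=np.load('F.npy'); st=observe(); p,d=eyes.read_camera('wrist'); q=tcloud(d); X,Y,Z=q[...,0],q[...,1],q[...,2]
print(st['time_s'],inf(M,st['eef_pos']).round(4))
F=M[:3,:3]; Rt=np.c_[F[:,0],-F[:,1],-F[:,2]]; goal(Rt,F@[-.26,0,.034]+M[:3,3])
C=q@R.from_quat(st['orientation']).as_matrix().T+st['eef_pos']; Q=inf(M,C.reshape(-1,3)).reshape(400,640,3)
for sg in (1,-1):
    w=(Q[...,1]*sg>.015)&(abs(Q[...,1])<.035)&(abs(Q[...,2]-.014)<.003)&(abs(Q[...,0]+.17)<.03); print('wall tool y',w.sum(),np.percentile(Y[w],[3,50,97]).round(4))
b=(abs(Q[...,1])<.025)&(abs(Q[...,2]-.036)<.004)&(Q[...,0]>-.26)&(Q[...,0]<-.18); print('rear in tool',b.sum(),np.percentile(q[b],[2,50,98],axis=0).round(4).tolist())
f=(abs(Q[...,1])<.015)&(abs(Q[...,2])<.01)&(abs(Q[...,0]+.16)<.02); print('floor z',np.median(Q[f][:,2]),np.median(Z[f]))
E
```

```text
15.5 [[-0.2599  0.0038  0.1224]]
angular [ 0.0043 -0.0141  0.0001] slide [ 0.0007 -0.0194 -0.0866]
wall tool y 527 [-0.0194 -0.0174 -0.0155]
wall tool y 541 [0.028  0.0299 0.032 ]
rear in tool 1707 [[0.0251, -0.0126, 0.0851], [0.044, 0.0055, 0.0866], [0.0618, 0.0231, 0.0886]]
floor z -0.0002674300088971905 0.12198167837620828
```

{"op": "carry_out", "data": {"angular": [[0.004,-0.014,0],[0.004,-0.014,0],[0.004,-0.014,0],[0.004,-0.014,0],[0.004,-0.014,0]], "slide": [[0.004,-0.001,0],[0.003,-0.005,-0.025],[0.002,-0.01,-0.046],[0.0015,-0.014,-0.062],[0.0015,-0.014,-0.062]], "hand": [1,1,1,1,1]}}

```text
time_s: 16.05
eef_pos: [0.5408, -0.0579, 0.2251]
orientation: [0.759, 0.642, -0.082, 0.066]
wrist_force: [-0.1, 0.7, 0.4]
finger_gap: 0.0001
gripper_force: 0.0
```

```bash
python3 - <<'E'
from h import *
M=np.load('F.npy'); eyes.read_camera('side'); st=observe(); p,d=eyes.read_camera('wrist'); q=tcloud(d); X,Y,Z=q[...,0],q[...,1],q[...,2]
cv2.imwrite('pics/w7.png',p[...,::-1])
print(st['time_s'],inf(M,st['eef_pos']).round(4))
F=M[:3,:3]; Rt=np.c_[F[:,0],-F[:,1],-F[:,2]]; goal(Rt,F@[-.26,0,.034]+M[:3,3])
C=q@R.from_quat(st['orientation']).as_matrix().T+st['eef_pos']; Q=inf(M,C.reshape(-1,3)).reshape(400,640,3)
for sg in (1,-1):
    w=(Q[...,1]*sg>.015)&(abs(Q[...,1])<.035)&(abs(Q[...,2]-.014)<.003)&(abs(Q[...,0]+.17)<.05); print('wall tool y',w.sum(),np.percentile(Y[w],[3,50,97]).round(4) if w.sum() else '')
b=(abs(Q[...,1])<.025)&(abs(Q[...,2]-.036)<.004)&(Q[...,0]>-.26)&(Q[...,0]<-.18); print('rear in tool',b.sum(),np.percentile(q[b],[2,50,98],axis=0).round(4).tolist())
E
```

```text
16.1 [[-0.2599  0.0006  0.0586]]
angular [ 0.0011  0.     -0.0003] slide [-0.0011 -0.0051 -0.0251]
wall tool y 1477 [-0.0241 -0.0221 -0.0201]
wall tool y 1517 [0.0234 0.0254 0.0275]
rear in tool 3331 [[0.0248, -0.0171, 0.0217], [0.0442, 0.001, 0.023], [0.0614, 0.0189, 0.0253]]
```

View pics/w7.png

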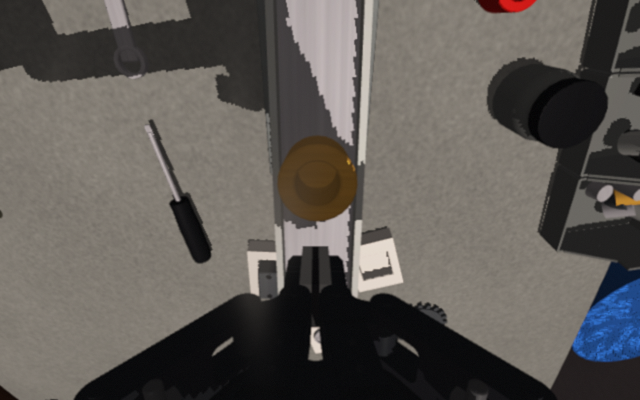

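The fingers stand centred in the chute behind the rear bush at (318,178), 12 mm from it. I lower and push.

{"op": "carry_out", "data": {"angular": [[0.001,0,0],[0.001,0,0],[0.001,0,0]], "slide": [[0.0005,-0.002,-0.012],[0.0005,-0.005,-0.024],[0.0005,-0.005,-0.024]], "hand": [1,1,1]}}

```text
time_s: 16.45
eef_pos: [0.5417, -0.0642, 0.2016]
orientation: [0.76, 0.641, -0.081, 0.066]
wrist_force: [0.3, 0.1, 0.2]
finger_gap: 0.0002
gripper_force: 0.0
```

{"op": "carry_out", "data": {"angular": [[0,0,0],[0,0,0],[0,0,0],[0,0,0],[0,0,0]], "slide": [[0.0008,0.0048,-0.001],[0.0016,0.0096,-0.0021],[0.0029,0.0174,-0.0038],[0.0042,0.0251,-0.0054],[0.0057,0.0338,-0.0073]], "hand": [1,1,1,1,1]}}

```text
time_s: 16.95
eef_pos: [0.5488, -0.0298, 0.1961]
orientation: [0.76, 0.641, -0.08, 0.068]
wrist_force: [0.2, -1.2, 1.1]
finger_gap: 0.0001
gripper_force: 0.8
```

{"op": "carry_out", "data": {"angular": [[0,0,0],[0,0,0],[0,0,0],[0,0,0],[0,0,0]], "slide": [[0.0016,0.0096,-0.0021],[0.0033,0.0193,-0.0042],[0.0049,0.0289,-0.0063],[0.0065,0.0386,-0.0083],[0.0082,0.0482,-0.0104]], "hand": [1,1,1,1,1]}}

```text
time_s: 17.45
eef_pos: [0.557, 0.0186, 0.1856]
orientation: [0.76, 0.641, -0.08, 0.068]
wrist_force: [-0.9, -1.9, 3.9]
finger_gap: 0.0002
gripper_force: 1.3
```

{"op": "carry_out", "data": {"angular": [[0,0,0],[0,0,0],[0,0,0],[0,0,0],[0,0,0]], "slide": [[0.0013,0.0077,-0.0017],[0.0026,0.0154,-0.0033],[0.0036,0.0212,-0.0046],[0.0046,0.027,-0.0058],[0.0056,0.0328,-0.0071]], "hand": [1,1,1,1,1]}}

```text
time_s: 17.95
eef_pos: [0.5624, 0.0507, 0.1784]
orientation: [0.76, 0.641, -0.081, 0.068]
wrist_force: [-0.8, -3.1, 2.4]
finger_gap: 0.0001
gripper_force: 1.7
```

```bash
cat > b.py <<'E'
from h import *
M=np.load('F.npy'); eyes.read_camera('wrist'); st=observe(); p,d=eyes.read_camera('wrist'); q=tcloud(d)
print(st['time_s'],inf(M,st['eef_pos']).round(4),st['wrist_force'].round(1),(R.from_quat(st['orientation']).as_matrix()[:,2]@-M[:3,:3]).round(3))
C=q@R.from_quat(st['orientation']).as_matrix().T+st['eef_pos']; Q=inf(M,C.reshape(-1,3)).reshape(400,640,3)
b=(abs(Q[...,1])<.022)&(abs(Q[...,2]-.036)<.004)&(Q[...,0]>-.16)&(Q[...,0]<-.005)
H,e=np.histogram(Q[b][:,0],bins=np.arange(-.16,0,.005)); print(dict(zip((e[:-1]*1000).round().astype(int).tolist(),H.tolist())))
print(np.percentile(Q[b],[1,50,99],axis=0).round(4).tolist())
for n in ('top','side'):
    p,d=eyes.read_camera(n); 
    for r in finder.landmark_of(n,'bush_front')[:6]:
        x=inf(M,r['xyz'])[0]
        if abs(x[1])<.03 and abs(x[2])<.03: print(n,x.round(4),r['conf'])
E
python3 b.py
```

```text
18.0 [[-0.1405 -0.0015  0.0346]] [ 0.1 -0.9  1.6] [-0.    -0.001  1.   ]
{-160: 0, -155: 0, -150: 0, -145: 0, -140: 0, -135: 287, -130: 433, -125: 659, -120: 582, -115: 444, -110: 443, -105: 481, -100: 735, -95: 643, -90: 440, -85: 862, -80: 687, -75: 579, -70: 586, -65: 688, -60: 1026, -55: 737, -50: 26, -45: 0, -40: 0, -35: 0, -30: 0, -25: 0, -20: 0, -15: 0, -10: 0}
[[-0.1334, -0.0195, 0.0326], [-0.0848, -0.001, 0.0356], [-0.0509, 0.0179, 0.0385]]
side [-0.3114 -0.002   0.002 ] 0.4
```

The bushes are touching and move together (both upright, the front one at about −70 mm). I push on towards the stop blade.

{"op": "carry_out", "data": {"angular": [[0,0,0],[0,0,0],[0,0,0],[0,0,0],[0,0,0]], "slide": [[0.0013,0.0077,-0.0017],[0.0026,0.0154,-0.0033],[0.0039,0.0231,-0.005],[0.0052,0.0309,-0.0067],[0.0064,0.0376,-0.0081]], "hand": [1,1,1,1,1]}}

```text
time_s: 18.75
eef_pos: [0.5688, 0.0891, 0.1701]
orientation: [0.76, 0.642, -0.08, 0.068]
wrist_force: [-0.6, -1.7, 0.3]
finger_gap: -0.0003
gripper_force: 0.9
```

{"op": "carry_out", "data": {"angular": [[0,0,0],[0,0,0],[0,0,0],[0,0,0]], "slide": [[0.0004,0.0024,-0.0005],[0.0008,0.0048,-0.001],[0.0012,0.0068,-0.0015],[0.0012,0.0068,-0.0015]], "hand": [1,1,1,1]}}

```text
time_s: 19.15
eef_pos: [0.57, 0.0954, 0.1688]
orientation: [0.76, 0.641, -0.08, 0.067]
wrist_force: [-0.5, -0.4, 0.6]
finger_gap: 0.0
gripper_force: 0.1
```

```bash
python3 b.py
```

```text
19.2 [[-0.0954 -0.0017  0.0348]] [ 0.4 -0.  -0.6] [-0. -0.  1.]
{-160: 0, -155: 0, -150: 0, -145: 0, -140: 0, -135: 0, -130: 0, -125: 0, -120: 0, -115: 0, -110: 0, -105: 0, -100: 0, -95: 0, -90: 279, -85: 411, -80: 651, -75: 583, -70: 450, -65: 430, -60: 474, -55: 710, -50: 679, -45: 416, -40: 854, -35: 711, -30: 590, -25: 588, -20: 636, -15: 1007, -10: 789}
[[-0.0882, -0.0198, 0.0326], [-0.0397, -0.0012, 0.0356], [-0.006, 0.0177, 0.0385]]
```

{"op": "carry_out", "data": {"angular": [[0,0,0],[0,0,0],[0,0,0],[0,0,0]], "slide": [[0.0002,0.0014,-0.0003],[0.0005,0.0029,-0.0006],[0.0007,0.0043,-0.0009],[0.0007,0.0043,-0.0009]], "hand": [1,1,1,1]}}

```text
time_s: 19.85
eef_pos: [0.5706, 0.0983, 0.1684]
orientation: [0.76, 0.641, -0.081, 0.068]
wrist_force: [-1.5, -4.9, 3.0]
finger_gap: -0.0001
gripper_force: 2.7
```

{"op": "carry_out", "data": {"angular": [[0,0,0],[0,0,0]], "slide": [[0.0002,0.0014,-0.0003],[0.0002,0.0014,-0.0003]], "hand": [1,1]}}

```text
time_s: 20.05
eef_pos: [0.5706, 0.0985, 0.1683]
orientation: [0.76, 0.641, -0.082, 0.069]
wrist_force: [-0.7, -9.2, 5.4]
finger_gap: -0.0003
gripper_force: 4.6
```

{"op": "carry_out", "data": {"angular": [[0,0,0],[0,0,0]], "slide": [[0.0002,0.0014,-0.0003],[0.0002,0.0014,-0.0003]], "hand": [1,1]}}

```text
time_s: 20.25
eef_pos: [0.5706, 0.0986, 0.1683]
orientation: [0.76, 0.641, -0.083, 0.07]
wrist_force: [-1.7, -11.2, 5.9]
finger_gap: 0.0004
gripper_force: 6.3
```

The resistance rises with no more travel, so the bushes are against the blade. I back off up the chute, lift away and check.

{"op": "carry_out", "data": {"angular": [[0,0,0],[0,0,0],[0,0,0],[0,0,0],[0,0,0]], "slide": [[-0.0008,-0.0048,0.001],[-0.0025,-0.0145,0.0031],[-0.004,-0.024,0.005],[-0.004,-0.015,0.045],[-0.004,-0.007,0.085]], "hand": [1,1,1,1,1]}}

```text
time_s: 20.75
eef_pos: [0.5659, 0.0945, 0.2519]
orientation: [0.76, 0.641, -0.082, 0.066]
wrist_force: [0.5, 0.5, 0.2]
finger_gap: -0.0
gripper_force: 0.0
```

```bash
python3 b.py; python3 - <<'E'
from h import *
M=np.load('F.npy')
for n in ('top','side'):
    p,d=eyes.read_camera(n); C=cloud(n,d).reshape(-1,3); Q=inf(M,C)
    s=Q[(abs(Q[:,1])<.024)&(abs(Q[:,2]-.036)<.004)&(Q[:,0]<0)&(Q[:,0]>-.11)]; print(n,len(s),np.percentile(s,[2,50,98],axis=0).round(4).tolist())
    m=(np.hypot(C[:,0]-.449,C[:,1]+.242)<.03)&(C[:,2]>.034); print('block top',C[m].mean(0),m.sum())
    for l in ('gate_knob','stop_blade'): print(l,[(inf(M,r['xyz']).round(4).tolist(),round(r['conf'],2)) for r in finder.landmark_of(n,l)[:1]])
p,d=eyes.read_camera('wrist'); cv2.imwrite('pics/w8.png',p[...,::-1])
E
```

```text
20.8 [[-0.1134 -0.0015  0.1242]] [2.9 2.3 4.6] [-0.004  0.009  1.   ]
{-160: 0, -155: 0, -150: 0, -145: 0, -140: 0, -135: 0, -130: 0, -125: 0, -120: 0, -115: 0, -110: 0, -105: 0, -100: 0, -95: 0, -90: 0, -85: 14, -80: 201, -75: 283, -70: 201, -65: 178, -60: 178, -55: 244, -50: 291, -45: 171, -40: 259, -35: 295, -30: 222, -25: 218, -20: 232, -15: 284, -10: 367}
[[-0.0789, -0.0201, 0.0334], [-0.0383, -0.001, 0.0355], [-0.0056, 0.0177, 0.0372]]
side [-0.0167 -0.0036 -0.004 ] 0.57
top 1 [[-0.0766, 0.0147, 0.0329], [-0.0766, 0.0147, 0.0329], [-0.0766, 0.0147, 0.0329]]
block top [ 0.44538166 -0.24050397  0.04289486] 214
gate_knob []
stop_blade [([[-0.1735, -0.2154, -0.1492]], 0.52)]
side 121 [[-0.0816, -0.0202, 0.0325], [-0.0513, -0.0035, 0.0349], [-0.0104, 0.0167, 0.0373]]
block top [ 0.44802091 -0.24399783  0.04371631] 256
gate_knob [([[0.0021, 0.039, 0.0681]], 0.87)]
stop_blade [([[-0.0003, -0.0009, 0.0213]], 0.87)]
```

View pics/w8.png

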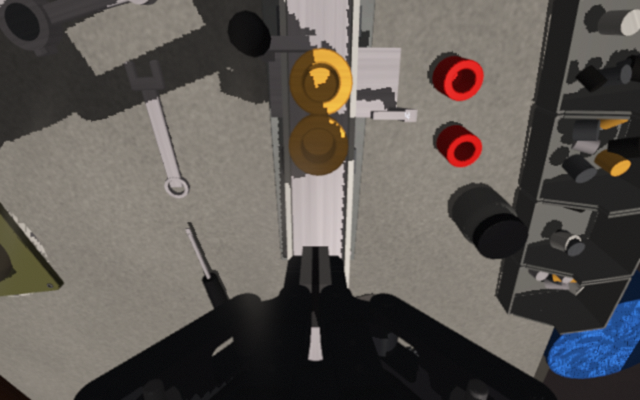

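The bushes touch each other at (321,82) and (318,145), with the front one at the stop blade. The knob is over at (250,33) and the rear blade is clear at (395,115). The block is still seated in its nest, so I hand in.

```bash
python3 -c "
from rig import order; print(order.close_job())"
```

```text
the job is handed in; nothing more can be done
None
```

The bearing block is seated in the oblong nest, the escapement is pushed fully over, and both bushes rest in line against the stop blade. The job was handed in at about 21 s of the 67 s allowed; the hand-in returned no verdict.

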